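Gauge two spacer sleeves on a leaning pin and sort them

TASK

Check the two aluminium spacer sleeves on the leaning gauge pin, one at a time: slide the sleeve squarely along the pin, without forcing it, until it is fully home on the flange or the pin's taper firmly stops it, and put it where it belongs before you touch the other. Stand the sleeve that goes home upright on the narrow raised ledge, and put the one that does not into the black tray. Leave the other things on the bench as they are.

Things in the scene. Friction and masses are not known exactly. Their poses are not given: they have to be found in the camera images.
- sleeve_1: plain aluminium spacer sleeve (tube open at both ends) standing on the bench, outside diameter 26 mm, length 50 mm. Outside, both sleeves are the same; one has a bore of 17.5 mm and the other of 11 mm, and the trial on the pin tells which. Origin: centre of its lower end; z runs along its axis.
- sleeve_2: plain aluminium spacer sleeve (tube open at both ends) standing on the bench, outside diameter 26 mm, length 50 mm. Outside, both sleeves are the same; one has a bore of 17.5 mm and the other of 11 mm, and the trial on the pin tells which. Origin: centre of its lower end; z runs along its axis.
- sleeve_1_mid (a point): middle of sleeve_1 on its axis, 25 mm from either end
- sleeve_2_mid (a point): middle of sleeve_2 on its axis, 25 mm from either end
- pin: steel gauge pin, 0.42 rad off vertical, 40 mm long: diameter 14 mm for 28 mm, then tapering to 6 mm at the tip. Origin: foot of the pin on its axis, 50 mm above the bench, on the face of the flange (diameter 34, 6 mm thick) where a fitting sleeve comes to rest. z runs up along the pin, y is level. The taper stops the 11 mm bore about 32 mm above the flange.
- gauge: fixed steel stand that carries the pin: base plate 110 by 76 by 12 mm, and above it a tilted plate 84 mm (along the slope) by 64 mm (y), square to the pin, with its low edge to +x and its high edge about 62 mm above the bench. Origin: centre of the underside; the pin's tip leans to its +x side, away from the robot.
- ledge: narrow raised aluminium ledge for sleeves that fit: level top 36 mm wide (x), 130 mm long (y), 60 mm above the bench; foot 60 mm wide. Origin: centre of its underside.
- tray: shallow black plastic open tray for sleeves that do not fit: 130 mm (x) by 150 mm (y) outside, rim 20 mm high, walls and floor 4 mm thick. Origin: centre of its underside.
- flux_bottle: bystander, not to be disturbed: small clear plastic bottle with a cap, diameter 28, height 68 mm. Origin: centre of its underside
- solder_spool: bystander, not to be disturbed: grey plastic spool standing on end, diameter 44, height 38 mm. Origin: centre of its underside
- screwdriver: bystander, not to be disturbed: black-handled screwdriver lying on the bench, length 160 mm. Origin: middle of the tool on its underside; x along it
- tweezers: bystander, not to be disturbed: steel tweezers lying at the back, length 128, thickness 8 mm. Origin: middle of the tool on its underside; x along it
- tip_cleaner: bystander, not to be disturbed: dark steel pot with brass wool, diameter 60, height 55 mm. Origin: centre of its underside
Things that resemble listed ones, but are neither listed nor needed, are in the scene too. What is shaped like the sleeve_1 but brown or turquoise is not meant.

How it is judged (in metres and radians):
On the way, in this order (a step that is already met when the one before it is completed fails the run):
1. the first sleeve is tried squarely on the pin (fully home on the flange, or pressed on the taper that stops it) while the other still stands untouched ((((x of sleeve_2_mid in the frame of pin between -0.0035 and 0.0035 m and y of sleeve_2_mid in the frame of pin between -0.0035 and 0.0035 m and z of sleeve_2_mid in the frame of pin between 0.022 and 0.029 m and angle between the z axis of sleeve_2 and the z axis of pin, either way round below 0.15 rad) and distance of sleeve_1_mid from where it was at the start of the episode below 0.025 m) or ((x of sleeve_1_mid in the frame of pin between -0.005 and 0.005 m and y of sleeve_1_mid in the frame of pin between -0.005 and 0.005 m and z of sleeve_1_mid in the frame of pin between 0.048 and 0.066 m and angle between the z axis of sleeve_1 and the z axis of pin, either way round below 0.15 rad and contact force between sleeve_1 and pin above 1 N) and distance of sleeve_2_mid from where it was at the start of the episode below 0.025 m))), for 0.1 s.
2. that sleeve is put where it belongs (fits: standing on the ledge; does not fit: in the tray) while the other still stands untouched ((((x of sleeve_2_mid in the frame of ledge between -0.018 and 0.018 m and y of sleeve_2_mid in the frame of ledge between -0.065 and 0.065 m and z of sleeve_2_mid in the frame of ledge between 0.081 and 0.089 m and angle between the z axis of sleeve_2 and the z axis of ledge, either way round below 0.12 rad and linear speed of sleeve_2 below 0.02 m/s) and distance of sleeve_1_mid from where it was at the start of the episode below 0.025 m) or ((x of sleeve_1_mid in the frame of tray between -0.06 and 0.06 m and y of sleeve_1_mid in the frame of tray between -0.07 and 0.07 m and z of sleeve_1_mid in the frame of tray between 0.005 and 0.04 m and linear speed of sleeve_1 below 0.02 m/s) and distance of sleeve_2_mid from where it was at the start of the episode below 0.025 m))), for 0.2 s.
3. the second sleeve is tried squarely on the pin in the same way ((((x of sleeve_1_mid in the frame of tray between -0.06 and 0.06 m and y of sleeve_1_mid in the frame of tray between -0.07 and 0.07 m and z of sleeve_1_mid in the frame of tray between 0.005 and 0.04 m and linear speed of sleeve_1 below 0.02 m/s) and (x of sleeve_2_mid in the frame of pin between -0.0035 and 0.0035 m and y of sleeve_2_mid in the frame of pin between -0.0035 and 0.0035 m and z of sleeve_2_mid in the frame of pin between 0.022 and 0.029 m and angle between the z axis of sleeve_2 and the z axis of pin, either way round below 0.15 rad)) or ((x of sleeve_2_mid in the frame of ledge between -0.018 and 0.018 m and y of sleeve_2_mid in the frame of ledge between -0.065 and 0.065 m and z of sleeve_2_mid in the frame of ledge between 0.081 and 0.089 m and angle between the z axis of sleeve_2 and the z axis of ledge, either way round below 0.12 rad and linear speed of sleeve_2 below 0.02 m/s) and (x of sleeve_1_mid in the frame of pin between -0.005 and 0.005 m and y of sleeve_1_mid in the frame of pin between -0.005 and 0.005 m and z of sleeve_1_mid in the frame of pin between 0.048 and 0.066 m and angle between the z axis of sleeve_1 and the z axis of pin, either way round below 0.15 rad and contact force between sleeve_1 and pin above 1 N)))), for 0.1 s.
At the end, for the whole second after the job is handed in: The sleeve that fits stands upright (within 7 degrees) and at rest on top of the ledge; the sleeve that does not fit is at rest inside the tray, standing or lying on its floor. In the trial, home means foot within 4 mm of the flange, in line with the pin within 8 degrees (x of sleeve_2_mid in the frame of ledge between -0.018 and 0.018 m and y of sleeve_2_mid in the frame of ledge between -0.065 and 0.065 m and z of sleeve_2_mid in the frame of ledge between 0.081 and 0.089 m and angle between the z axis of sleeve_2 and the z axis of ledge, either way round below 0.12 rad and linear speed of each of sleeve_2, sleeve_1 below 0.02 m/s and x of sleeve_1_mid in the frame of tray between -0.06 and 0.06 m and y of sleeve_1_mid in the frame of tray between -0.07 and 0.07 m and z of sleeve_1_mid in the frame of tray between 0.005 and 0.04 m); the robot touches nothing.
It fails at once if a sleeve is forced onto the pin with more than 45 N (contact force between any of sleeve_2, sleeve_1 and pin above 45 N).
It fails at once if a bystander is pushed more than 30 mm (distance of any of flux_bottle, solder_spool, screwdriver, tweezers, tip_cleaner from where it was at the start of the episode above 0.03 m).
It fails at once if the bottle, spool or pot is knocked over (angle between any of flux_bottle, solder_spool, tip_cleaner's own z axis and vertical above 0.6 rad).
It also fails if it takes over 66 s, if anything falls off the work surface, if the arm or the gripper's body presses on something with over 40 N, if the wrist force passes 120 N, or if a joint passes its speed limit or range.

ROBOT

A 6-joint arm with a two-finger parallel gripper is mounted at the origin on the work surface. World frame = base frame: x ahead of the robot, y to its left, z up, the work surface at z = 0. Lengths are in mm, angles in rad, forces in N, time in s.
With the tool pointing down it reaches from about 350 to 775 mm from the base axis. Payload 7.3 kg.
Tool frame: the origin (TCP) lies on the mounting face of the last link; the fingertips stand 178 mm ahead of it and the grasp point (between the pads) lies 159 mm ahead of it (nose_length is the distance from the TCP to the fingertips, in mm); z points along the fingers, y is the direction in which the jaws open and shut (so a half turn about z gives the same grasp; the last joint's range is limited). The gripper opens to 92 mm and grips with 3 to 60 N. Pads are 19 mm wide; open, the fingers measure 130 mm over their backs; the gripper's body (75 mm by 190 mm) begins 47 mm behind the grasp point.
Start: joints at [1.199, 0.342, 1.524, -0, 1.275, -0.146], TCP at [117.518, 511.681, 404.741] pointing down, gripper open.
Joint ranges: [-2.53, 2.53], [-0.77, 2.02], [0.04, 2.7], [-1, 4.14], [0.28, 2.66], [-3.11, 3.11]. Speed limits (rad/s): [2.57, 2.57, 3.14, 3.14, 3.14, 3.14].

INTERFACE

Orientations are given as a rotation vector (axis times angle).
In Python, from cell import * gives the robot as it stands.
- The arm moves only by the shell command python3 -m pendant 'ROWS'. ROWS is JSON, a list of rows, each an object with "xyz": the shift along the tool's x, y, z in mm, a list of three; "angular": the turn, a rotation vector about the tool's x, y, z in rad, a list of three; "gripper": the finger opening in mm, from 0 to 91.8. A call has exactly 8 rows; each row shifts and turns the commanded pose from where the row before left it, along the tool's axes as they then stand; what a row does not reach is not made up. A row lasts 1/8 s, in which the tool goes at most 62.5 mm and 10.7 degrees, less where a joint would pass 70% of its speed; a pose out of reach is approached as far as the arm can. A call is refused whole if a number of a shift passes 62.5 or a number of a turn 0.188, either way. A call with a gripper value outside its range is refused whole. The fingers move at their own pace and stop on an object; the grip force is fixed at half the most. Time passes only in rows, so rows that do not move let the fingers close, or fill a call up. It gives the time, the measured TCP pose, the force and the opening at its end, in the units of the state.
- get_state(): the state, without advancing time (a new reading comes with each control period).
- snapshot(name): name is "side" or "top"; returns a dict with "color" (384x512x3 uint8, red, green, blue), "fx", "fy", "cx", "cy" (pixels), "dist_coeffs" ([k1, k2, p1, p2, k3] as OpenCV has them; the pictures are not rectified), "world_from_camera" (4x4, takes a point from camera to world coordinates). Camera axes: x right, y down, z forward; pixel columns grow to the right and rows downward; lengths in mm; the calibration is good to about 2 mm. A picture is of the moment at which its call begins. There is no depth.
- job_done(): hands the job in, once; it reports no verdict.
Trained networks look in the newest picture that a camera, given by its name, has taken for a name from the list of things; names that differ only in an ending like _2 or _b are one class to them, and where a whole thing is asked for, a point or a joint stands for the part that bears it (a point fixed in the world has none). Each returns a list of dicts, best first, with "confidence" (0 to 1); they miss things now and then, are a little off and sometimes report something else, mostly with a low value. They report only what shows in the picture. A call takes as long as a camera call. They do not tell look-alikes from the thing itself.
- boxes_of(thing, camera): "at" ([x, y, z] in mm, in world coordinates, good to about 4 mm: the middle of the surface that is visible of it).
- pinpoint(thing, camera): "at" ([x, y, z] in mm, in world coordinates, good to about 4 mm: a listed point, or the origin of a listed thing).
The state is a dict: "time_s": time; "joints": joint angles; "joint_velocities": joint speeds; "tau": joint torques, N m; "eef_pos": TCP position; "tool_rot": TCP orientation; "force": force on the tool from outside, world axes, zero at the start; "moment": the same for the moment, N m; "grip_width": opening from 0.0 (shut) to 1.0 (fully open).
Only numpy, scipy, OpenCV 4.12 (cv2) and the standard library are available. Lean on these libraries where they do the work, as an engineer would, in place of code of your own. Each camera call takes 0.05 s, during which the arm holds its last target. There are 200 camera calls.

## Working session

There is one attempt and no reset: what is moved stays moved. The work goes in short steps, Python scripts to look and compute and a shell command to move; the robot and the scene stay as the last step left them, time stands still between calls to the robot, and variables do not carry over. Pictures are saved under pics/ and viewed, about 8 in all and at most 12, crops included, and the job is handed in when it is done.

```bash
mkdir -p pics; ls; python3 - <<'E'
from cell import *
import cv2
for c in ("side","top"):
    s=snapshot(c); cv2.imwrite(f"pics/{c}0.png",cv2.resize(s["color"][:,:,::-1],(800,600)))
    import numpy as np
    print(c,s["fx"],s["cx"],s["cy"],np.round(s["world_from_camera"],3).tolist(),s["dist_coeffs"])
    for t in ("sleeve_1","pin","gauge","ledge","tray","flux_bottle","solder_spool","screwdriver","tweezers","tip_cleaner"):
        print(t,[(round(d["confidence"],2),[round(v) for v in d["at"]]) for d in pinpoint(t,c)[:5]])
    print("mid",[(round(d["confidence"],2),[round(v) for v in d["at"]]) for d in pinpoint("sleeve_1_mid",c)[:6]])
print(get_state())
E
```

```text
pics
side 400.9415046885317 253.8980582958613 190.6136876747687 [[0.926, -0.302, 0.226, 376.983], [-0.377, -0.717, 0.586, -496.838], [-0.015, -0.628, -0.778, 734.41], [0.0, 0.0, 0.0, 1.0]] [-0.02049565  0.          0.          0.          0.        ]
sleeve_1 [(0.79, [382, 134, 2]), (0.73, [453, -77, 0]), (0.71, [762, -126, 2]), (0.63, [507, 127, 3]), (0.51, [445, 121, 3])]
pin [(0.72, [590, 41, 51])]
gauge [(0.67, [580, 39, 0])]
ledge [(0.55, [562, 293, 0]), (0.48, [447, 124, 23])]
tray [(0.82, [562, -296, 2])]
flux_bottle [(0.74, [588, 157, -2])]
solder_spool [(0.83, [595, -153, 0])]
screwdriver [(0.73, [372, -250, 0]), (0.56, [762, -124, 1])]
tweezers [(0.55, [762, 55, 1]), (0.36, [453, -81, 27])]
tip_cleaner [(0.72, [763, -124, 0]), (0.22, [454, -78, 30])]
mid [(0.77, [381, 129, 23]), (0.59, [512, 132, 21]), (0.56, [445, 122, 23])]
top 354.50829645660195 249.03842133500305 192.60429429335377 [[0.024, -0.989, 0.149, 435.068], [-0.999, -0.02, 0.027, -16.413], [-0.024, -0.149, -0.988, 992.694], [0.0, 0.0, 0.0, 1.0]] [-0.06340211  0.          0.          0.          0.        ]
sleev
[... 535 characters left out ...]
8, 126, 23]), (0.41, [382, 130, 27])]
{'time_s': 1.2, 'joints': array([ 1.19899339e+00,  3.41980277e-01,  1.52410437e+00, -1.47642129e-06,
        1.27540655e+00, -1.46003038e-01]), 'joint_velocities': array([-0.00040669,  0.00090911, -0.00077943, -0.00164879,  0.00039542,
       -0.00015919]), 'tau': array([-1.03110920e-03, -4.31127083e+01, -2.44479007e+01,  7.16808205e-02,
        4.85379773e-02,  1.49478996e-05]), 'eef_pos': array([117.51907197, 511.67468043, 404.74922222]), 'tool_rot': array([3.53928893e-01, 3.12156482e+00, 1.53488137e-04]), 'force': array([ 0.02203495,  0.13553711, -0.20943775]), 'moment': array([-0.00452418,  0.0132432 , -0.03454373]), 'grip_width': 0.9979434568595902}
```

View pics/side0.png

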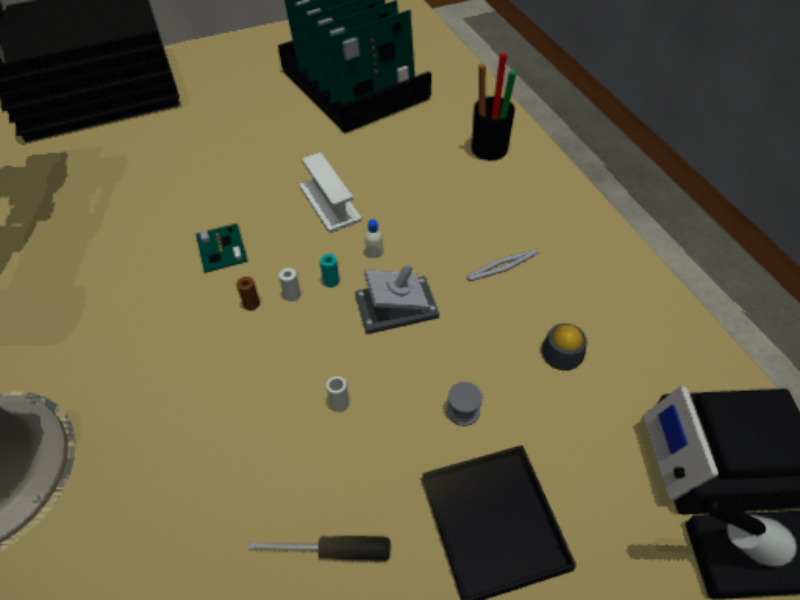

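View pics/top0.png

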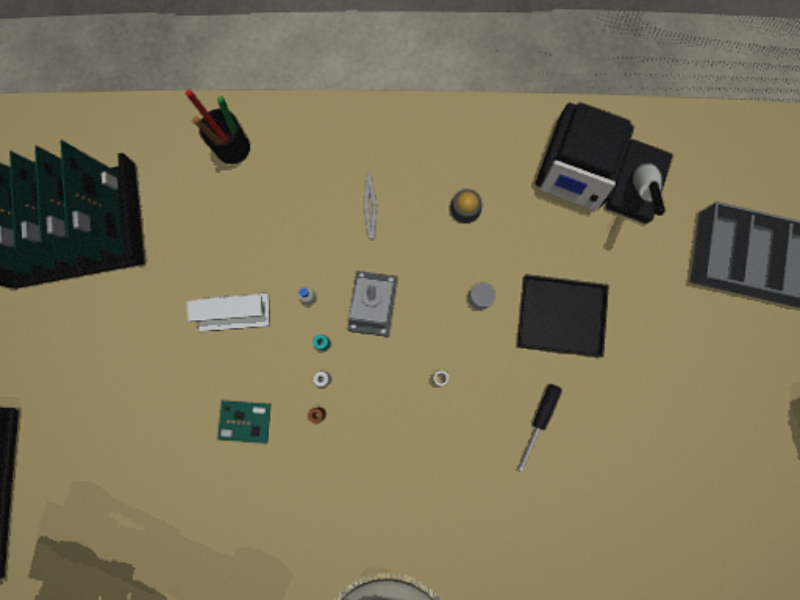

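The aluminium sleeves show at side (289,284) and (337,393), and at top (321,380) and (440,379). The brown one at side (248,293) and the turquoise one at (330,270) are look-alikes, ruled out by colour. I'll enlarge to confirm this and to measure the gauge's yaw.

```bash
cat > h.py <<'E'
from cell import *
import numpy as np, cv2
from scipy.spatial.transform import Rotation as R
def cam(s):
    K=np.array([[s["fx"],0,s["cx"]],[0,s["fy"],s["cy"]],[0,0,1.]]);T=np.linalg.inv(np.array(s["world_from_camera"]));return K,np.array(s["dist_coeffs"],float),T
def proj(s,P):
    K,d,T=cam(s);return cv2.projectPoints(np.atleast_2d(np.array(P,float)),cv2.Rodrigues(T[:3,:3])[0],T[:3,3],K,d)[0][:,0]
def ray(s,uv,z):
    K,d,_=cam(s);W=np.array(s["world_from_camera"]);n=cv2.undistortPoints(np.array([[uv]],float),K,d)[0,0]
    v=W[:3,:3]@[n[0],n[1],1];return W[:3,3]+v*(z-W[2,3])/v[2]
def crop(s,c,w,h,f):
    x,y=int(c[0]-w/2),int(c[1]-h/2);x,y=max(0,min(x,512-w)),max(0,min(y,384-h))
    return cv2.resize(s["color"][y:y+h,x:x+w,::-1],None,fx=f,fy=f,interpolation=cv2.INTER_CUBIC),(x,y)
E
python3 - <<'E'
from h import *
S={c:snapshot(c) for c in("side","top")}
rows=[]
for c in S:
    s=S[c]; a=[]
    for P,w in (((580,39,20),66),((447,124,25),66),((452,-79,25),66)):
        im,o=crop(s,proj(s,P)[0],w,66,4); print(c,P,o); a.append(im)
    rows.append(np.hstack(a))
cv2.imwrite("pics/z1.png",np.vstack(rows))
E
```

```text
side (580, 39, 20) (219, 158)
side (447, 124, 25) (152, 148)
side (452, -79, 25) (182, 218)
top (580, 39, 20) (205, 159)
top (447, 124, 25) (173, 207)
top (452, -79, 25) (247, 207)
```

View pics/z1.png

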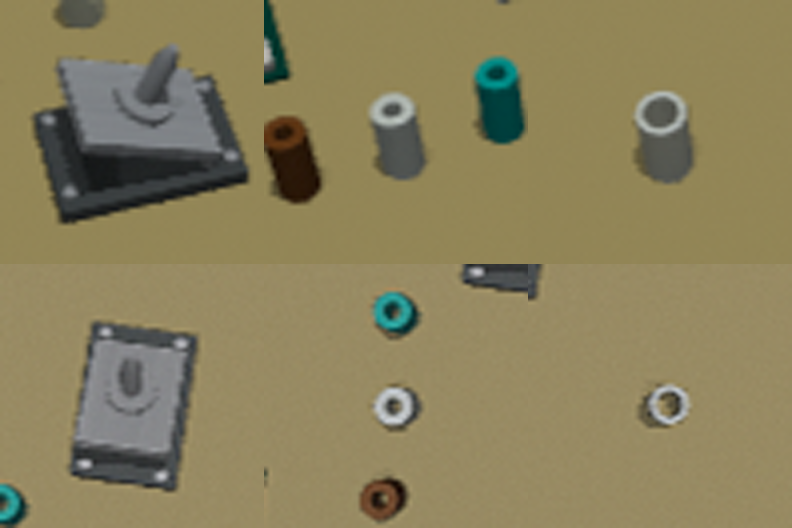

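```bash
python3 - <<'E'
from h import *
from scipy.optimize import least_squares
S={c:snapshot(c) for c in("side","top")}
px=lambda x,y,o:(np.array([x,y])-1.5)/4+o
for n,a,b in(("A",px(133,113,(182,218)),px(140,141,(247,207))),("B",px(129,110,(152,148)),px(130,143,(173,207)))):
    print(n,ray(S["side"],a,50).round(1),ray(S["top"],b,50).round(1))
co={"top":([(55,38),(55,-38),(-55,-38),(-55,38)],[(96,60),(197,74),(174,225),(70,210)],(205,159)),
    "side":([(-55,38),(-55,-38),(55,-38)],[(36,116),(62,208),(245,167)],(219,158))}
for c,(m,p,o) in co.items():
    W=np.array([ray(S[c],px(*q,o),12)[:2] for q in p]);m=np.array(m,float)
    f=lambda v:(m@np.array([[np.cos(v[2]),np.sin(v[2])],[-np.sin(v[2]),np.cos(v[2])]])+v[:2]-W).ravel()
    r=least_squares(f,[580,39,-.1]);print(c,r.x.round(3),r.fun.round(1))
pp={"side":((172,47),(145,101)),"top":((130,98),(131,127))}
for c,(t,f) in pp.items():
    o=co[c][2]; print(c,"tip",ray(S[c],px(*t,o),50+40*np.cos(.42)).round(1),"foot",ray(S[c],px(*f,o),50).round(1))
for P in ("ledge","tray"):print(P,[boxes_of(P,c)[:1] for c in S])
E
```

```text
A [451.4 -81.6  50. ] [447.6 -79.5  50. ]
B [445.8 122.3  50. ] [441.4 122.6  50. ]
top [ 5.78042e+02  4.08300e+01 -1.28000e-01] [ 1.7  1.9  0.7 -1.9 -1.6 -1.4 -0.7  1.3]
side [ 5.83291e+02  4.27560e+01 -1.11000e-01] [-1.6  4.5 -0.9 -2.8  2.4 -1.7]
side tip [602.6  39.4  86.5] foot [585.8  38.3  50. ]
top tip [595.8  40.1  86.5] foot [582.4  41.1  50. ]
ledge [[{'at': [553.1, 275.1, 33.1], 'confidence': 0.85}], [{'at': [557.1, 285.4, 57.9], 'confidence': 0.86}]]
tray [[{'at': [562.6, -303.2, 1.7], 'confidence': 0.68}], [{'at': [564.1, -300.2, 2.4], 'confidence': 0.91}]]
```

```bash
cat >> h.py <<'E'
def pose():
    s=get_state();Rm=R.from_rotvec(s["tool_rot"]);p=np.array(s["eef_pos"]);return p,Rm,p+Rm.as_matrix()[:,2]*159
def want(psi,tilt):
    return R.from_matrix(np.array([[-np.cos(psi),-np.sin(psi),0],[-np.sin(psi),np.cos(psi),0],[0,0,-1]]).T)*R.from_rotvec([0,tilt,0])
def rep(target=None,psi=-.13,tilt=0):
    p,Rm,g=pose();s=get_state();Rt=want(psi,tilt)
    print("t",round(s["time_s"],2),"grasp",g.round(1),"F",np.round(s["force"],1),"grip mm",round(s["grip_width"]*91.8,1),"turn",(Rm.inv()*Rt).as_rotvec().round(3))
    if target is not None:
        t=np.array(target,float);print("tool shift now(no turn)",Rm.inv().apply(t-g).round(1)," after/with turn: TCP shift in cur axes",Rm.inv().apply(t-Rt.as_matrix()[:,2]*159-p).round(1),"in final axes",Rt.inv().apply(t-Rt.as_matrix()[:,2]*159-p).round(1))
E
python3 -m pendant '[{"xyz":[-43.7,-33.6,0],"angular":[0,0,-0.096],"gripper":60},{"xyz":[-43.7,-33.6,0],"angular":[0,0,0],"gripper":60},{"xyz":[-43.7,-33.6,0],"angular":[0,0,0],"gripper":60},{"xyz":[-43.7,-33.6,0],"angular":[0,0,0],"gripper":60},{"xyz":[-43.7,-33.6,0],"angular":[0,0,0],"gripper":60},{"xyz":[-43.7,-33.6,0],"angular":[0,0,0],"gripper":60},{"xyz":[-43.7,-33.6,0],"angular":[0,0,0],"gripper":60},{"xyz":[-43.7,-33.6,0],"angular":[0,0,0],"gripper":60}]'
python3 -m pendant '[{"xyz":[-7,-34.4,10.6],"angular":[0,0,0],"gripper":60},{"xyz":[-7,-34.4,10.6],"angular":[0,0,0],"gripper":60},{"xyz":[-7,-34.4,10.6],"angular":[0,0,0],"gripper":60},{"xyz":[-7,-34.4,10.6],"angular":[0,0,0],"gripper":60},{"xyz":[-7,-34.4,10.6],"angular":[0,0,0],"gripper":60},{"xyz":[-7,-34.4,10.6],"angular":[0,0,0],"gripper":60},{"xyz":[-7,-34.4,10.6],"angular":[0,0,0],"gripper":60},{"xyz":[-7,-34.4,10.6],"angular":[0,0,0],"gripper":60}]'
python3 - <<'E'
from h import *
rep([449.5,-80.5,33])
E
```

```text
time_s: 2.6
eef_pos: [426.6, 194.8, 405.0]
tool_rot: [0.204, 3.134, 0.001]
force: [0.7, 1.0, 0.3]
grip_width: 0.654
time_s: 3.6
eef_pos: [445.4, -85.0, 319.7]
tool_rot: [0.204, 3.134, -0.0]
force: [1.1, 0.6, 0.7]
grip_width: 0.652
t 3.6 grasp [445.5 -85.  160.7] F [1.1 0.6 0.7] grip mm 59.9 turn [0.    0.001 0.   ]
tool shift now(no turn) [ -3.3   5.  127.7]  after/with turn: TCP shift in cur axes [ -3.4   5.  127.7] in final axes [ -3.5   5.  127.7]
```

```bash
python3 -m pendant '[{"xyz":[-3.4,5,27.7],"angular":[0,0,0],"gripper":60},{"xyz":[0,0,35],"angular":[0,0,0],"gripper":60},{"xyz":[0,0,35],"angular":[0,0,0],"gripper":60},{"xyz":[0,0,30],"angular":[0,0,0],"gripper":60},{"xyz":[0,0,0],"angular":[0,0,0],"gripper":60},{"xyz":[0,0,0],"angular":[0,0,0],"gripper":15},{"xyz":[0,0,0],"angular":[0,0,0],"gripper":15},{"xyz":[0,0,0],"angular":[0,0,0],"gripper":15}]'
python3 - <<'E'
from h import *
rep([449.5,-80.5,33])
S={c:snapshot(c) for c in("side","top")}
cv2.imwrite("pics/g1.png",np.hstack([crop(s,proj(s,(449,-80,40))[0],90,90,4)[0] for s in S.values()]))
E
```

```text
time_s: 4.6
eef_pos: [449.7, -79.3, 193.1]
tool_rot: [0.203, 3.133, -0.001]
force: [-0.2, 1.2, 0.5]
grip_width: 0.374
t 4.6 grasp [450.  -79.4  34.1] F [-0.2  1.2  0.5] grip mm 34.3 turn [-0.     0.002  0.   ]
tool shift now(no turn) [ 0.3 -1.1  1.1]  after/with turn: TCP shift in cur axes [ 0.  -1.2  1.1] in final axes [ 0.  -1.2  1.1]
```

View pics/g1.png

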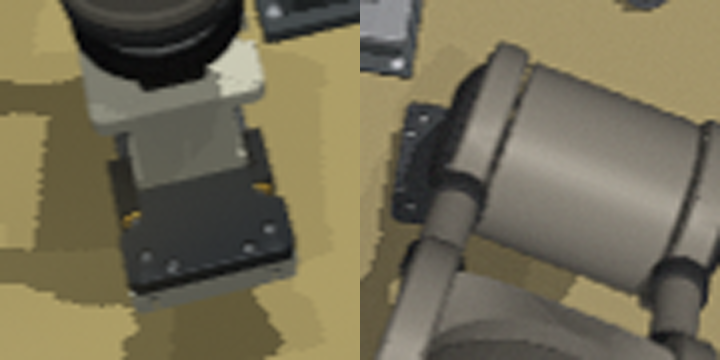

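```bash
python3 -m pendant '[{"xyz":[0,0,0],"angular":[0,0,0],"gripper":15},{"xyz":[0,0,0],"angular":[0,0,0],"gripper":15},{"xyz":[0,0,-20],"angular":[0,0,0],"gripper":15},{"xyz":[0,0,-45],"angular":[0,0,0],"gripper":15},{"xyz":[0,0,-45],"angular":[0,0,0],"gripper":15},{"xyz":[0,0,-10],"angular":[0,0,0],"gripper":15},{"xyz":[0,0,0],"angular":[0,0.14,0],"gripper":15},{"xyz":[0,0,0],"angular":[0,0.14,0],"gripper":15}]'
python3 - <<'E'
from h import *
rep([622,36.3,131.3],tilt=.42)
E
```

```text
time_s: 5.7
eef_pos: [449.0, -79.2, 311.8]
tool_rot: [-0.185, -2.851, -0.027]
force: [0.5, -0.6, -1.2]
grip_width: 0.283
t 5.7 grasp [404.6 -73.4 159.2] F [ 0.5 -0.6 -1.2] grip mm 26.0 turn [0.    0.135 0.   ]
tool shift now(no turn) [-201.1  136.9  -29.9]  after/with turn: TCP shift in cur axes [-222.4  136.9  -28.4] in final axes [-216.6  136.9  -58.1]
```

```bash
python3 -m pendant '[{"xyz":[0,0,0],"angular":[0,0.135,0],"gripper":15},{"xyz":[-36.1,22.8,-9.7],"angular":[0,0,0],"gripper":15},{"xyz":[-36.1,22.8,-9.7],"angular":[0,0,0],"gripper":15},{"xyz":[-36.1,22.8,-9.7],"angular":[0,0,0],"gripper":15},{"xyz":[-36.1,22.8,-9.7],"angular":[0,0,0],"gripper":15},{"xyz":[-36.1,22.8,-9.7],"angular":[0,0,0],"gripper":15},{"xyz":[-36.1,22.8,-9.7],"angular":[0,0,0],"gripper":15},{"xyz":[0,0,0],"angular":[0,0,0],"gripper":15}]'
python3 - <<'E'
from h import *
rep([622,36.3,131.3],tilt=.42)
S={c:snapshot(c) for c in("side","top")}
cv2.imwrite("pics/g2.png",np.hstack([crop(s,proj(s,(600,38,95))[0],66,90,6)[0] for s in S.values()]))
for c,s in S.items(): print(c,crop(s,proj(s,(600,38,95))[0],66,90,6)[1])
E
```

```text
time_s: 6.7
eef_pos: [688.1, 29.1, 274.3]
tool_rot: [-0.174, -2.718, -0.037]
force: [-0.1, 0.3, -0.6]
grip_width: 0.277
t 6.7 grasp [624.   37.4 129. ] F [-0.1  0.3 -0.6] grip mm 25.5 turn [-0.001  0.002  0.002]
tool shift now(no turn) [ 2.7 -1.4 -1.4]  after/with turn: TCP shift in cur axes [ 2.4 -1.5 -1.4] in final axes [ 2.4 -1.5 -1.4]
side (227, 122)
top (204, 135)
```

View pics/g2.png

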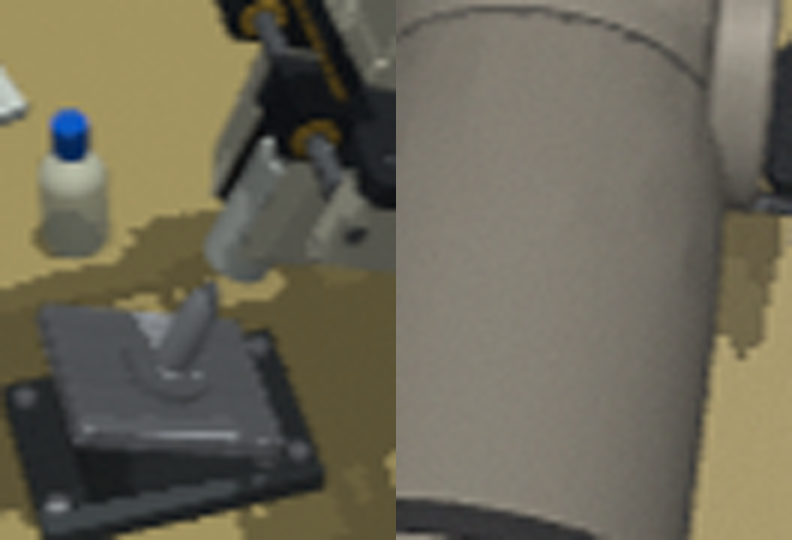

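```bash
python3 - <<'E'
from h import *
s=snapshot("side");p,Rm,g=pose();M=Rm.as_matrix()
im,o=crop(s,(227+33,122+45),66,90,8)
d=lambda P:((proj(s,P)-o)*8+3.5)
a=np.linspace(0,2*np.pi,60)
circ=lambda c,r,M:np.array([c+r*(np.cos(t)*M[:,0]+np.sin(t)*M[:,1]) for t in a])
f=g+M[:,2]*34.1;top=f-M[:,2]*50
im2=im.copy()
for C in(circ(f,13,M),circ(top,13,M)): cv2.polylines(im2,[d(C).astype(int)],True,(0,0,255),1)
Mp=want(-.13,.42).as_matrix();pf=np.array([586,41,50.]);ax=-Mp[:,2]
for r,z in((17,0),(7,0),(7,28),(3,40)):cv2.polylines(im2,[d(circ(pf+ax*z,r,Mp)).astype(int)],True,(0,255,255),1)
cv2.imwrite("pics/ov.png",im2[100:,100:]);cv2.imwrite("pics/ovr.png",np.hstack([im[180:600,100:480],im2[180:600,100:480]]))
print(o,"foot",f.round(1))
for z in(0,28,40):print(z,(d(pf+ax*z)-[100,180]).round(),"foot",(d(f)-[100,180]).round())
E
```

```text
(227, 122) foot [608.7  37.5 100.5]
0 [[123. 303.]] foot [[204. 166.]]
28 [[162. 235.]] foot [[204. 166.]]
40 [[180. 204.]] foot [[204. 166.]]
```

View pics/ovr.png

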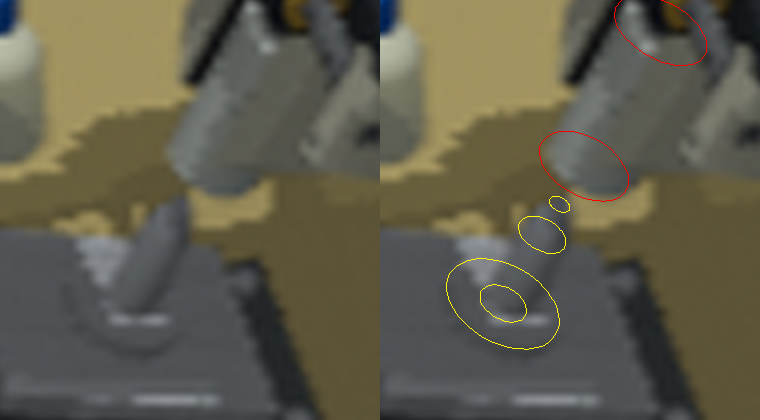

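```bash
cat >> h.py <<'E'
def view(name,pf,gl=34.1,zoom=8):
    s=snapshot("side");p,Rm,g=pose();M=Rm.as_matrix()
    c=proj(s,pf+np.array([15,0,45]))[0];im,o=crop(s,c,48,60,zoom);d=lambda P:((proj(s,P)-o)*zoom+zoom/2-.5)
    a=np.linspace(0,2*np.pi,60);circ=lambda c,r,M:np.array([c+r*(np.cos(t)*M[:,0]+np.sin(t)*M[:,1]) for t in a])
    f=g+M[:,2]*gl;im2=im.copy();b=np.array([2.7,-1,0])
    cv2.polylines(im2,[d(circ(f+b,13,M)).astype(int)],True,(0,0,255),1)
    Mp=want(-.13,.42).as_matrix();ax=-Mp[:,2]
    for r,z in((17,0),(7,0),(7,28),(3,40)):cv2.polylines(im2,[d(circ(pf+b+ax*z,r,Mp)).astype(int)],True,(0,255,255),1)
    cv2.imwrite(name,np.hstack([im,im2]))
    print("foot in pin frame",(np.array([-1,1,-1])*(Mp.T@(f-pf))).round(1))
E
python3 - <<'E'
from h import *
rep([614.3,38.1,121.2],tilt=.42)
E
```

```text
t 6.85 grasp [622.4  35.7 131.6] F [ 0.1 -0.5 -0.1] grip mm 25.8 turn [-0.     0.003 -0.   ]
tool shift now(no turn) [ 3.4  1.3 12.9]  after/with turn: TCP shift in cur axes [ 3.   1.3 12.9] in final axes [ 3.   1.3 12.9]
```

```bash
python3 -m pendant '[{"xyz":[1.5,0.7,4],"angular":[0,0.003,0],"gripper":15},{"xyz":[1.5,0.6,4],"angular":[0,0,0],"gripper":15},{"xyz":[0,0,2.5],"angular":[0,0,0],"gripper":15},{"xyz":[0,0,2.4],"angular":[0,0,0],"gripper":15},{"xyz":[0,0,0],"angular":[0,0,0],"gripper":15},{"xyz":[0,0,0],"angular":[0,0,0],"gripper":15},{"xyz":[0,0,0],"angular":[0,0,0],"gripper":15},{"xyz":[0,0,0],"angular":[0,0,0],"gripper":15}]'
python3 - <<'E'
from h import *
rep([614.3,38.1,121.2],tilt=.42)
view("pics/v3.png",np.array([582.8,42.2,50]))
E
```

```text
time_s: 7.85
eef_pos: [679.2, 30.0, 267.6]
tool_rot: [-0.177, -2.719, -0.038]
force: [0.6, 0.4, -1.7]
grip_width: 0.284
t 7.85 grasp [615.2  38.4 122.3] F [ 0.6  0.4 -1.7] grip mm 26.1 turn [0.    0.002 0.   ]
tool shift now(no turn) [ 0.4 -0.4  1.3]  after/with turn: TCP shift in cur axes [ 0.1 -0.4  1.3] in final axes [ 0.  -0.4  1.3]
foot in pin frame [ 0.4  0.4 45.2]
```

View pics/v3.png

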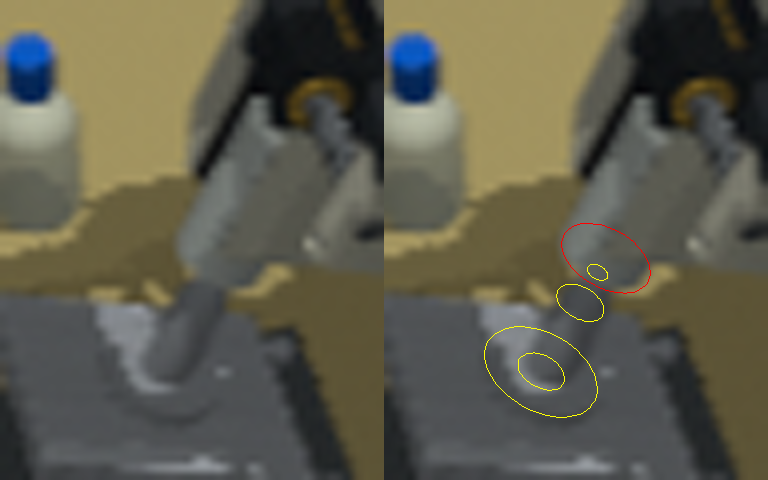

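```bash
python3 -m pendant '[{"xyz":[0,0,2.5],"angular":[0,0,0],"gripper":15},{"xyz":[0,0,2.5],"angular":[0,0,0],"gripper":15},{"xyz":[0,0,2.5],"angular":[0,0,0],"gripper":15},{"xyz":[0,0,2.5],"angular":[0,0,0],"gripper":15},{"xyz":[0,0,2],"angular":[0,0,0],"gripper":15},{"xyz":[0,0,2],"angular":[0,0,0],"gripper":15},{"xyz":[0,0,0],"angular":[0,0,0],"gripper":15},{"xyz":[0,0,0],"angular":[0,0,0],"gripper":15}]'
python3 - <<'E'
from h import *
rep([614.3,38.1,121.2],tilt=.42)
p,Rm,g=pose();print("F tool",Rm.inv().apply(get_state()["force"]).round(1))
view("pics/v4.png",np.array([582.8,42.2,50]))
E
```

```text
time_s: 8.9
eef_pos: [673.6, 30.7, 254.8]
tool_rot: [-0.177, -2.719, -0.038]
force: [-0.8, 0.9, -1.1]
grip_width: 0.28
t 8.9 grasp [609.6  39.1 109.5] F [-0.8  0.9 -1.1] grip mm 25.7 turn [0.    0.002 0.   ]
tool shift now(no turn) [  0.4  -0.4 -12.6]  after/with turn: TCP shift in cur axes [  0.   -0.4 -12.6] in final axes [  0.1  -0.4 -12.6]
F tool [0.4 0.8 1.4]
foot in pin frame [ 0.5  0.4 31.3]
```

```bash
python3 -m pendant '[{"xyz":[0,0,1.5],"angular":[0,0,0],"gripper":15},{"xyz":[0,0,1.5],"angular":[0,0,0],"gripper":15},{"xyz":[0,0,1.5],"angular":[0,0,0],"gripper":15},{"xyz":[0,0,1.5],"angular":[0,0,0],"gripper":15},{"xyz":[0,0,1],"angular":[0,0,0],"gripper":15},{"xyz":[0,0,1],"angular":[0,0,0],"gripper":15},{"xyz":[0,0,0],"angular":[0,0,0],"gripper":15},{"xyz":[0,0,0],"angular":[0,0,0],"gripper":15}]'
python3 - <<'E'
from h import *
rep(tilt=.42)
p,Rm,g=pose();print("F tool",Rm.inv().apply(get_state()["force"]).round(1))
view("pics/v5.png",np.array([582.8,42.2,50]))
E
```

```text
time_s: 9.95
eef_pos: [670.3, 31.1, 247.4]
tool_rot: [-0.177, -2.719, -0.038]
force: [1.4, -1.2, -1.1]
grip_width: 0.281
t 9.95 grasp [606.4  39.5 102.1] F [ 1.4 -1.2 -1.1] grip mm 25.8 turn [-0.     0.002  0.   ]
F tool [-1.8 -1.   0.4]
foot in pin frame [ 0.5  0.4 23.1]
```

```bash
python3 -m pendant '[{"xyz":[0,0,2],"angular":[0,0,0],"gripper":15},{"xyz":[0,0,2],"angular":[0,0,0],"gripper":15},{"xyz":[0,0,2],"angular":[0,0,0],"gripper":15},{"xyz":[0,0,2],"angular":[0,0,0],"gripper":15},{"xyz":[0,0,2],"angular":[0,0,0],"gripper":15},{"xyz":[0,0,2],"angular":[0,0,0],"gripper":15},{"xyz":[0,0,0],"angular":[0,0,0],"gripper":15},{"xyz":[0,0,0],"angular":[0,0,0],"gripper":15}]'
python3 - <<'E'
from h import *
rep(tilt=.42)
p,Rm,g=pose();print("F tool",Rm.inv().apply(get_state()["force"]).round(1))
view("pics/v6.png",np.array([582.8,42.2,50]))
E
```

```text
time_s: 11.0
eef_pos: [665.5, 31.8, 236.2]
tool_rot: [-0.177, -2.718, -0.038]
force: [1.3, -0.5, -2.6]
grip_width: 0.281
t 11.0 grasp [601.4  40.1  90.9] F [ 1.3 -0.5 -2.6] grip mm 25.8 turn [-0.     0.002  0.   ]
F tool [-2.3 -0.3  1.8]
foot in pin frame [ 0.5  0.4 10.9]
```

View pics/v6.png

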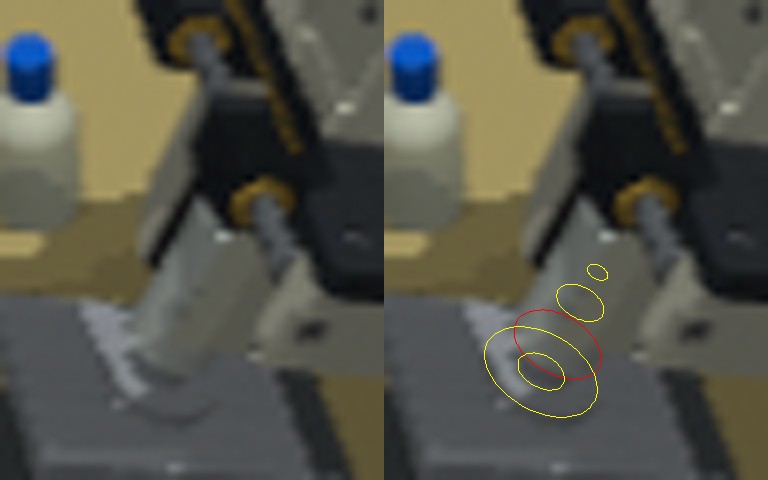

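```bash
python3 -m pendant '[{"xyz":[0,0,2],"angular":[0,0,0],"gripper":15},{"xyz":[0,0,2],"angular":[0,0,0],"gripper":15},{"xyz":[0,0,1.5],"angular":[0,0,0],"gripper":15},{"xyz":[0,0,1.5],"angular":[0,0,0],"gripper":15},{"xyz":[0,0,1],"angular":[0,0,0],"gripper":15},{"xyz":[0,0,0],"angular":[0,0,0],"gripper":15},{"xyz":[0,0,0],"angular":[0,0,0],"gripper":15},{"xyz":[0,0,0],"angular":[0,0,0],"gripper":15}]'
cat >> h.py <<'E'
def st(pf=np.array([582.8,42.2,50]),gl=34.1):
    p,Rm,g=pose();s=get_state();Mp=want(-.13,.42).as_matrix();f=g+Rm.as_matrix()[:,2]*gl
    print("t",s["time_s"],"Ftool",Rm.inv().apply(s["force"]).round(1),"foot pin",(np.array([-1,1,-1])*(Mp.T@(f-pf))).round(1))
E
python3 -c "from h import *;st()"
```

```text
time_s: 12.05
eef_pos: [662.3, 32.2, 229.1]
tool_rot: [-0.177, -2.719, -0.038]
force: [2.9, -0.7, -1.7]
grip_width: 0.278
t 12.05 Ftool [-3.4 -0.4  0.3] foot pin [0.5 0.4 3.1]
```

```bash
python3 -m pendant '[{"xyz":[-0.7,0,0],"angular":[0,0,0],"gripper":15},{"xyz":[0,0,1],"angular":[0,0,0],"gripper":15},{"xyz":[0,0,1],"angular":[0,0,0],"gripper":15},{"xyz":[0,0,0.5],"angular":[0,0,0],"gripper":15},{"xyz":[0,0,0],"angular":[0,0,0],"gripper":15},{"xyz":[0,0,0],"angular":[0,0,0],"gripper":15},{"xyz":[0,0,0],"angular":[0,0,0],"gripper":15},{"xyz":[0,0,0],"angular":[0,0,0],"gripper":15}]'
python3 -c "from h import *;st()"
```

```text
time_s: 13.05
eef_pos: [661.9, 32.4, 227.2]
tool_rot: [-0.177, -2.719, -0.038]
force: [1.1, 0.9, 5.3]
grip_width: 0.284
t 13.05 Ftool [ 1.2  1.1 -5.2] foot pin [0.9 0.6 1.2]
```

```bash
python3 -m pendant '[{"xyz":[0,0,0.5],"angular":[0,0,0],"gripper":15},{"xyz":[0,0,0.5],"angular":[0,0,0],"gripper":15},{"xyz":[0,0,0.5],"angular":[0,0,0],"gripper":15},{"xyz":[0,0,0],"angular":[0,0,0],"gripper":15},{"xyz":[0,0,0],"angular":[0,0,0],"gripper":15},{"xyz":[0,0,0],"angular":[0,0,0],"gripper":15},{"xyz":[0,0,0],"angular":[0,0,0],"gripper":15},{"xyz":[0,0,0],"angular":[0,0,0],"gripper":15}]'
python3 -c "from h import *;st()"
```

```text
time_s: 14.05
eef_pos: [661.6, 32.4, 227.2]
tool_rot: [-0.177, -2.721, -0.038]
force: [0.2, 0.1, 11.9]
grip_width: 0.282
t 14.05 Ftool [  4.7   0.1 -11. ] foot pin [1.  0.6 1.1]
```

```bash
python3 -m pendant '[{"xyz":[0,0,-8],"angular":[0,0,0],"gripper":15},{"xyz":[0,0,-25],"angular":[0,0,0],"gripper":15},{"xyz":[0,0,-35],"angular":[0,0,0],"gripper":15},{"xyz":[0,0,-30],"angular":[0,0,0],"gripper":15},{"xyz":[0,0,-20],"angular":[0,-0.14,0],"gripper":15},{"xyz":[0,0,0],"angular":[0,-0.14,0],"gripper":15},{"xyz":[0,0,0],"angular":[0,-0.14,0],"gripper":15},{"xyz":[0,0,0],"angular":[0,0,0],"gripper":15}]'
python3 - <<'E'
from h import *
rep([563,293,180],tilt=0)
for c in("side","top"):
    snapshot(c);print([(round(d["confidence"],2),np.round(d["at"])) for d in pinpoint("ledge",c)[:2]])
s=snapshot("top");cv2.imwrite("pics/l.png",crop(s,proj(s,(563,293,60))[0],80,60,8)[0]);print(crop(s,proj(s,(563,293,60))[0],80,60,8)[1])
E
```

```text
time_s: 15.05
eef_pos: [708.2, 26.3, 333.3]
tool_rot: [0.203, 3.134, -0.0]
force: [-0.8, 0.0, -0.5]
grip_width: 0.28
t 15.05 grasp [708.3  26.2 174.3] F [-0.8  0.  -0.5] grip mm 25.7 turn [-0.     0.001  0.   ]
tool shift now(no turn) [178.6 245.7  -5.8]  after/with turn: TCP shift in cur axes [178.5 245.7  -5.8] in final axes [178.6 245.7  -5.7]
[(0.97, array([561., 296.,   2.]))]
[(0.68, array([ 566., -299.,    2.])), (0.67, array([563., 291.,  -1.]))]
(103, 165)
```

View pics/l.png

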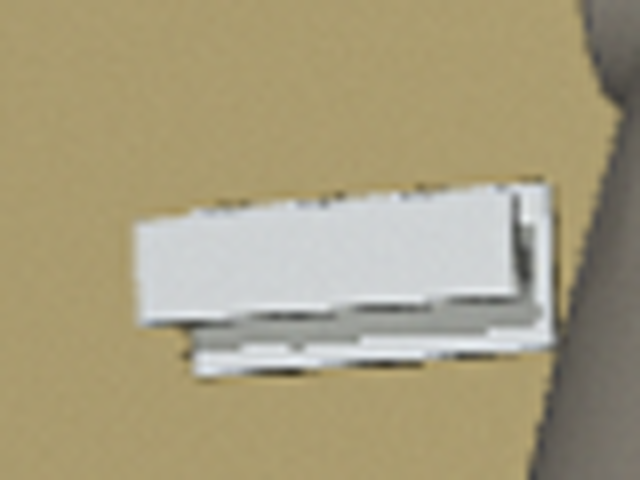

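```bash
python3 - <<'E'
from h import *
s=snapshot("top");print(ray(s,(327/8-.5+103,257/8-.5+165),60), [ray(s,(u/8-.44+103,v/8-.44+165),60)[:2].round(1) for u,v in((135,222),(512,185),(518,297),(143,325))])
E
```

```text
[558.6880042  293.39659065  60.        ] [array([569.1, 360.4]), array([584.3, 231.6]), array([546.4, 227.3]), array([534.1, 354.9])]
```

```bash
python3 -m pendant '[{"xyz":[27,37,0],"angular":[0,0,0],"gripper":15},{"xyz":[27,37,0],"angular":[0,0,0],"gripper":15},{"xyz":[27,37,0],"angular":[0,0,0],"gripper":15},{"xyz":[27,37,0],"angular":[0,0,0],"gripper":15},{"xyz":[27,37,0],"angular":[0,0,0],"gripper":15},{"xyz":[27,37,0],"angular":[0,0,0],"gripper":15},{"xyz":[16,22,0],"angular":[0,0,0],"gripper":15},{"xyz":[0,0,0],"angular":[0,0,0],"gripper":15}]'
python3 - <<'E'
from h import *
rep([563,293,98])
E
```

```text
time_s: 16.35
eef_pos: [563.0, 292.9, 332.6]
tool_rot: [0.199, 3.134, -0.0]
force: [-0.4, -0.4, -1.1]
grip_width: 0.277
t 16.35 grasp [563.2 292.9 173.6] F [-0.4 -0.4 -1.1] grip mm 25.4 turn [-0.     0.001  0.003]
tool shift now(no turn) [ 0.3  0.1 75.6]  after/with turn: TCP shift in cur axes [ 0.1  0.1 75.6] in final axes [ 0.   0.1 75.6]
```

```bash
python3 -m pendant '[{"xyz":[2.5,0,30],"angular":[0,0,0],"gripper":15},{"xyz":[0,0,28],"angular":[0,0,0],"gripper":15},{"xyz":[0,0,14],"angular":[0,0,0],"gripper":15},{"xyz":[0,0,2],"angular":[0,0,0],"gripper":15},{"xyz":[0,0,1],"angular":[0,0,0],"gripper":15},{"xyz":[0,0,1],"angular":[0,0,0],"gripper":15},{"xyz":[0,0,0],"angular":[0,0,0],"gripper":15},{"xyz":[0,0,0],"angular":[0,0,0],"gripper":15}]'
python3 - <<'E'
from h import *
rep([560.5,293,94.1])
s=snapshot("side");cv2.imwrite("pics/l2.png",crop(s,proj(s,(560,293,80))[0],80,70,8)[0])
E
```

```text
time_s: 17.35
eef_pos: [561.6, 291.5, 257.1]
tool_rot: [0.203, 3.132, 0.0]
force: [-0.5, -0.1, -0.6]
grip_width: 0.28
t 17.35 grasp [562.  291.5  98.1] F [-0.5 -0.1 -0.6] grip mm 25.7 turn [0.    0.003 0.   ]
tool shift now(no turn) [1.7 1.3 4. ]  after/with turn: TCP shift in cur axes [1.3 1.3 4. ] in final axes [1.3 1.3 4. ]
```

View pics/l2.png

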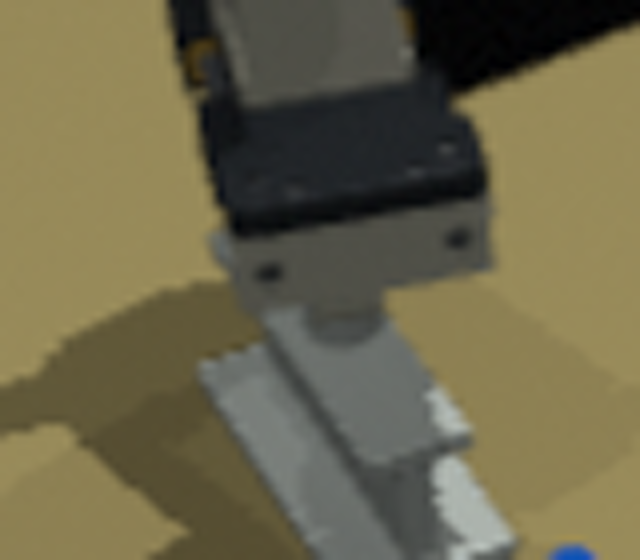

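```bash
python3 -m pendant '[{"xyz":[1.3,0,2],"angular":[0,0,0],"gripper":15},{"xyz":[0,0,1],"angular":[0,0,0],"gripper":15},{"xyz":[0,0,1],"angular":[0,0,0],"gripper":15},{"xyz":[0,0,0.5],"angular":[0,0,0],"gripper":15},{"xyz":[0,0,0.5],"angular":[0,0,0],"gripper":15},{"xyz":[0,0,0],"angular":[0,0,0],"gripper":15},{"xyz":[0,0,0],"angular":[0,0,0],"gripper":15},{"xyz":[0,0,0],"angular":[0,0,0],"gripper":15}]'
python3 - <<'E'
from h import *
rep([560.5,293,94.1])
E
```

```text
time_s: 18.4
eef_pos: [560.2, 291.6, 252.8]
tool_rot: [0.204, 3.132, 0.0]
force: [-3.6, -0.2, 8.4]
grip_width: 0.283
t 18.4 grasp [560.6 291.6  93.8] F [-3.6 -0.2  8.4] grip mm 26.0 turn [0.    0.003 0.   ]
tool shift now(no turn) [ 0.3  1.4 -0.3]  after/with turn: TCP shift in cur axes [-0.1  1.4 -0.3] in final axes [-0.1  1.4 -0.3]
```

```bash
python3 -m pendant '[{"xyz":[0,0,0],"angular":[0,0,0],"gripper":30},{"xyz":[0,0,0],"angular":[0,0,0],"gripper":50},{"xyz":[0,0,0],"angular":[0,0,0],"gripper":60},{"xyz":[0,0,0],"angular":[0,0,0],"gripper":60},{"xyz":[0,0,-10],"angular":[0,0,0],"gripper":60},{"xyz":[0,0,-25],"angular":[0,0,0],"gripper":60},{"xyz":[0,0,-30],"angular":[0,0,0],"gripper":60},{"xyz":[0,0,-10],"angular":[0,0,0],"gripper":60}]'
python3 - <<'E'
from h import *
rep([442.5,122.5,160])
for c in("side",):
    s=snapshot(c);print([(round(d["confidence"],2),np.round(d["at"])) for d in pinpoint("sleeve_1_mid",c)])
cv2.imwrite("pics/l3.png",crop(s,proj(s,(530,220,60))[0],100,75,8)[0])
E
```

```text
time_s: 19.4
eef_pos: [560.4, 291.8, 329.4]
tool_rot: [0.203, 3.129, 0.003]
force: [0.5, 0.6, -0.5]
grip_width: 0.652
t 19.4 grasp [561.4 292.  170.4] F [ 0.5  0.6 -0.5] grip mm 59.9 turn [0.002 0.006 0.   ]
tool shift now(no turn) [  96.  -183.4    9.4]  after/with turn: TCP shift in cur axes [  95.1 -183.1    9.4] in final axes [  95.  -183.1   10.4]
[(0.76, array([383., 130.,  21.])), (0.74, array([447., 126.,  23.])), (0.48, array([512., 129.,  24.]))]
```

View pics/l3.png

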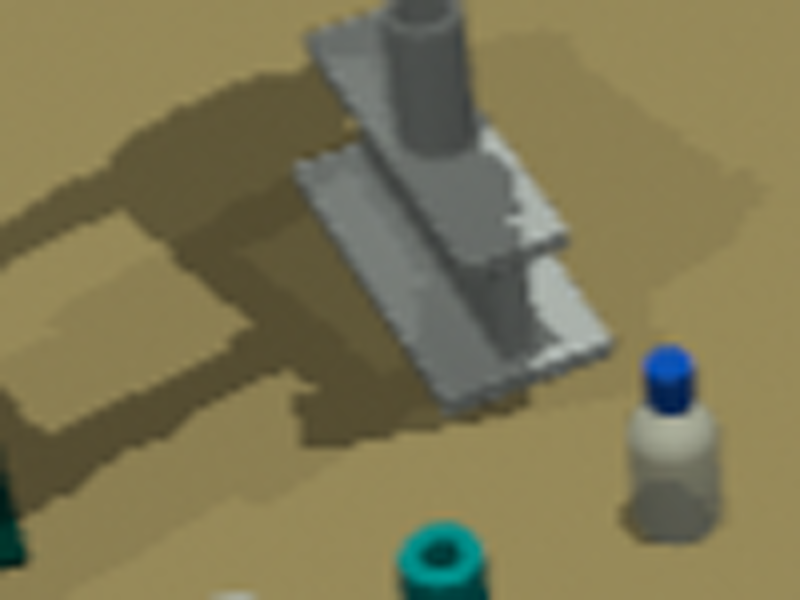

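```bash
python3 -m pendant '[{"xyz":[19,-36.6,2],"angular":[0.002,0.006,0],"gripper":60},{"xyz":[19,-36.6,2],"angular":[0,0,0],"gripper":60},{"xyz":[19,-36.6,2],"angular":[0,0,0],"gripper":60},{"xyz":[19,-36.6,2],"angular":[0,0,0],"gripper":60},{"xyz":[18.5,-36.2,2],"angular":[0,0,0],"gripper":60},{"xyz":[0,0,0],"angular":[0,0,0],"gripper":60},{"xyz":[0,0,0],"angular":[0,0,0],"gripper":60},{"xyz":[0,0,0],"angular":[0,0,0],"gripper":60}]'
python3 - <<'E'
from h import *
rep([443.2,123,34])
E
```

```text
time_s: 20.5
eef_pos: [443.3, 123.4, 317.0]
tool_rot: [-0.202, -3.131, 0.002]
force: [0.3, -0.4, 0.0]
grip_width: 0.652
t 20.5 grasp [442.7 123.2 158. ] F [ 0.3 -0.4  0. ] grip mm 59.9 turn [-0.002 -0.004  0.001]
tool shift now(no turn) [ -1.1   0.  124. ]  after/with turn: TCP shift in cur axes [ -0.4  -0.2 124. ] in final axes [  0.   -0.4 124. ]
```

```bash
python3 -m pendant '[{"xyz":[-0.4,0,35],"angular":[-0.002,-0.004,0],"gripper":60},{"xyz":[0,0,35],"angular":[0,0,0],"gripper":60},{"xyz":[0,0,34],"angular":[0,0,0],"gripper":60},{"xyz":[0,0,20],"angular":[0,0,0],"gripper":60},{"xyz":[0,0,0],"angular":[0,0,0],"gripper":60},{"xyz":[0,0,0],"angular":[0,0,0],"gripper":15},{"xyz":[0,0,0],"angular":[0,0,0],"gripper":15},{"xyz":[0,0,0],"angular":[0,0,0],"gripper":15}]'
python3 - <<'E'
from h import *
rep([443.2,123,34])
E
python3 -m pendant '[{"xyz":[0,0,0],"angular":[0,0,0],"gripper":15},{"xyz":[0,0,0],"angular":[0,0,0],"gripper":15},{"xyz":[0,0,0],"angular":[0,0,0],"gripper":15},{"xyz":[0,0,-20],"angular":[0,0,0],"gripper":15},{"xyz":[0,0,-45],"angular":[0,0,0],"gripper":15},{"xyz":[0,0,-45],"angular":[0,0,0],"gripper":15},{"xyz":[0,0,-20],"angular":[0,0.14,0],"gripper":15},{"xyz":[0,0,0],"angular":[0,0.14,0],"gripper":15}]'
python3 - <<'E'
from h import *
rep([582.8+.8+95*.404,42.2+.4-95*.053,50+95*.913],tilt=.42)
E
```

```text
time_s: 21.5
eef_pos: [443.2, 122.8, 194.0]
tool_rot: [0.203, 3.134, 0.001]
force: [0.5, 0.6, -0.8]
grip_width: 0.376
t 21.5 grasp [443.4 122.8  35. ] F [ 0.5  0.6 -0.8] grip mm 34.5 turn [0.    0.001 0.   ]
tool shift now(no turn) [0.3 0.2 1. ]  after/with turn: TCP shift in cur axes [0.  0.2 1. ] in final axes [0.  0.2 1. ]
time_s: 22.5
eef_pos: [443.1, 122.7, 325.2]
tool_rot: [-0.185, -2.856, -0.028]
force: [-0.1, -0.2, -1.5]
grip_width: 0.277
t 22.5 grasp [399.5 128.6 172.4] F [-0.1 -0.2 -1.5] grip mm 25.4 turn [0.001 0.14  0.001]
tool shift now(no turn) [-233.1  -61.6  -30. ]  after/with turn: TCP shift in cur axes [-255.3  -61.5  -28.5] in final axes [-248.9  -61.3  -63.7]
```

```bash
python3 -m pendant '[{"xyz":[0,0,0],"angular":[0.001,0.14,0],"gripper":15},{"xyz":[-41.5,-10.2,-10.6],"angular":[0,0,0],"gripper":15},{"xyz":[-41.5,-10.2,-10.6],"angular":[0,0,0],"gripper":15},{"xyz":[-41.5,-10.2,-10.6],"angular":[0,0,0],"gripper":15},{"xyz":[-41.5,-10.2,-10.6],"angular":[0,0,0],"gripper":15},{"xyz":[-41.5,-10.2,-10.6],"angular":[0,0,0],"gripper":15},{"xyz":[-41.5,-10.2,-10.6],"angular":[0,0,0],"gripper":15},{"xyz":[0,0,0],"angular":[0,0,0],"gripper":15}]'
python3 -m pendant '[{"xyz":[0,0,2],"angular":[0,0,0],"gripper":15},{"xyz":[0,0,2],"angular":[0,0,0],"gripper":15},{"xyz":[0,0,2],"angular":[0,0,0],"gripper":15},{"xyz":[0,0,2],"angular":[0,0,0],"gripper":15},{"xyz":[0,0,2],"angular":[0,0,0],"gripper":15},{"xyz":[0,0,2],"angular":[0,0,0],"gripper":15},{"xyz":[0,0,0],"angular":[0,0,0],"gripper":15},{"xyz":[0,0,0],"angular":[0,0,0],"gripper":15}]'
python3 - <<'E'
from h import *
rep([582.8+.8+80*.404,42.2+.4-80*.053,50+80*.913],tilt=.42);st(gl=35)
view("pics/v7.png",np.array([583.6,42.6,50.5]),gl=35)
E
```

```text
time_s: 23.5
eef_pos: [687.7, 27.6, 276.9]
tool_rot: [-0.179, -2.714, -0.036]
force: [-0.4, -0.6, -1.4]
grip_width: 0.278
time_s: 24.5
eef_pos: [681.5, 29.8, 268.9]
tool_rot: [-0.176, -2.717, -0.036]
force: [-0.3, -0.3, -0.8]
grip_width: 0.275
t 24.5 grasp [617.2  38.1 123.7] F [-0.3 -0.3 -0.8] grip mm 25.2 turn [-0.001  0.     0.   ]
tool shift now(no turn) [0.9 0.1 1.1]  after/with turn: TCP shift in cur axes [ 0.9 -0.   1.1] in final axes [ 0.9 -0.   1.1]
t 24.5 Ftool [-0.1 -0.3  0.9] foot pin [ 1.5  0.3 46.4]
foot in pin frame [ 1.1 -0.2 45.7]
```

View pics/v7.png

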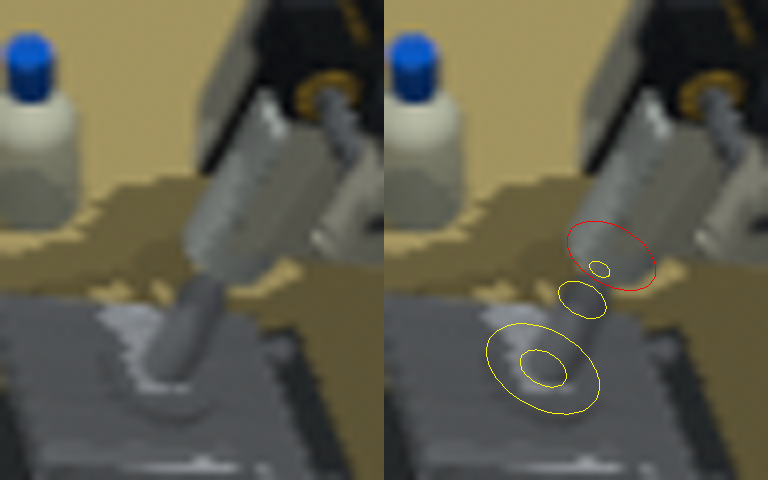

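```bash
python3 -m pendant '[{"xyz":[0.3,0,2],"angular":[0,0,0],"gripper":15},{"xyz":[0,0,2],"angular":[0,0,0],"gripper":15},{"xyz":[0,0,1.5],"angular":[0,0,0],"gripper":15},{"xyz":[0,0,1.5],"angular":[0,0,0],"gripper":15},{"xyz":[0,0,1],"angular":[0,0,0],"gripper":15},{"xyz":[0,0,1],"angular":[0,0,0],"gripper":15},{"xyz":[0,0,0],"angular":[0,0,0],"gripper":15},{"xyz":[0,0,0],"angular":[0,0,0],"gripper":15}]'
python3 -c "from h import *;st(gl=35)"
python3 -m pendant '[{"xyz":[0,0,0.7],"angular":[0,0,0],"gripper":15},{"xyz":[0,0,0.7],"angular":[0,0,0],"gripper":15},{"xyz":[0,0,0.6],"angular":[0,0,0],"gripper":15},{"xyz":[0,0,0],"angular":[0,0,0],"gripper":15},{"xyz":[0,0,0],"angular":[0,0,0],"gripper":15},{"xyz":[0,0,0],"angular":[0,0,0],"gripper":15},{"xyz":[0,0,0],"angular":[0,0,0],"gripper":15},{"xyz":[0,0,0],"angular":[0,0,0],"gripper":15}]'
python3 -c "from h import *;st(gl=35)"
```

```text
time_s: 25.55
eef_pos: [677.5, 30.3, 260.9]
tool_rot: [-0.176, -2.717, -0.036]
force: [-0.1, 0.2, -0.6]
grip_width: 0.279
t 25.55 Ftool [-0.1  0.2  0.6] foot pin [ 1.2  0.3 37.5]
time_s: 26.55
eef_pos: [676.8, 30.4, 259.1]
tool_rot: [-0.176, -2.717, -0.036]
force: [2.2, -1.4, 0.8]
grip_width: 0.276
t 26.55 Ftool [-1.8 -1.2 -1.6] foot pin [ 1.3  0.2 35.5]
```

```bash
python3 -m pendant '[{"xyz":[0,0,0.7],"angular":[0,0,0],"gripper":15},{"xyz":[0,0,0.7],"angular":[0,0,0],"gripper":15},{"xyz":[0,0,0],"angular":[0,0,0],"gripper":15},{"xyz":[0,0,0],"angular":[0,0,0],"gripper":15},{"xyz":[0,0,0],"angular":[0,0,0],"gripper":15},{"xyz":[0,0,0],"angular":[0,0,0],"gripper":15},{"xyz":[0,0,0],"angular":[0,0,0],"gripper":15},{"xyz":[0,0,0],"angular":[0,0,0],"gripper":15}]'
python3 -c "from h import *;st(gl=35)"
```

```text
time_s: 27.55
eef_pos: [676.3, 30.4, 257.9]
tool_rot: [-0.176, -2.717, -0.036]
force: [4.8, -1.9, 1.5]
grip_width: 0.277
t 27.55 Ftool [-3.9 -1.3 -3.4] foot pin [ 1.4  0.2 34.3]
```

```bash
python3 -m pendant '[{"xyz":[-0.5,-0.2,0],"angular":[0,0,0],"gripper":15},{"xyz":[0,0,0.7],"angular":[0,0,0],"gripper":15},{"xyz":[0,0,0.7],"angular":[0,0,0],"gripper":15},{"xyz":[0,0,0],"angular":[0,0,0],"gripper":15},{"xyz":[0,0,0],"angular":[0,0,0],"gripper":15},{"xyz":[0,0,0],"angular":[0,0,0],"gripper":15},{"xyz":[0,0,0],"angular":[0,0,0],"gripper":15},{"xyz":[0,0,0],"angular":[0,0,0],"gripper":15}]'
python3 -c "from h import *;st(gl=35)"
```

```text
time_s: 28.55
eef_pos: [676.1, 30.2, 256.5]
tool_rot: [-0.177, -2.717, -0.036]
force: [4.9, -3.1, 3.1]
grip_width: 0.279
t 28.55 Ftool [-3.5 -2.5 -4.9] foot pin [ 1.9 -0.1 32.9]
```

```bash
python3 -m pendant '[{"xyz":[-0.6,-0.4,0],"angular":[0,0,0],"gripper":15},{"xyz":[0,0,0.7],"angular":[0,0,0],"gripper":15},{"xyz":[0,0,0.7],"angular":[0,0,0],"gripper":15},{"xyz":[0,0,0.7],"angular":[0,0,0],"gripper":15},{"xyz":[0,0,0],"angular":[0,0,0],"gripper":15},{"xyz":[0,0,0],"angular":[0,0,0],"gripper":15},{"xyz":[0,0,0],"angular":[0,0,0],"gripper":15},{"xyz":[0,0,0],"angular":[0,0,0],"gripper":15}]'
python3 -c "from h import *;st(gl=35)"
```

```text
time_s: 29.55
eef_pos: [675.9, 29.9, 255.6]
tool_rot: [-0.176, -2.719, -0.036]
force: [4.7, -3.6, 9.8]
grip_width: 0.278
t 29.55 Ftool [ -0.8  -3.  -11. ] foot pin [ 2.3 -0.3 32. ]
```

```bash
python3 -m pendant '[{"xyz":[0,0,-8],"angular":[0,0,0],"gripper":15},{"xyz":[0,0,-25],"angular":[0,0,0],"gripper":15},{"xyz":[0,0,-30],"angular":[0,0,0],"gripper":15},{"xyz":[0,0,-5],"angular":[0,-0.14,0],"gripper":15},{"xyz":[0,0,0],"angular":[0,-0.14,0],"gripper":15},{"xyz":[0,0,0],"angular":[0,-0.14,0],"gripper":15},{"xyz":[0,0,0],"angular":[0,0,0],"gripper":15},{"xyz":[0,0,0],"angular":[0,0,0],"gripper":15}]'
python3 - <<'E'
from h import *
rep([563,-297,140],tilt=0)
E
```

```text
time_s: 30.55
eef_pos: [702.9, 26.8, 315.6]
tool_rot: [-0.203, -3.131, 0.0]
force: [1.2, 0.0, -0.1]
grip_width: 0.282
t 30.55 grasp [702.2  26.8 156.6] F [ 1.2  0.  -0.1] grip mm 25.9 turn [-0.001 -0.005  0.001]
tool shift now(no turn) [  96.2 -339.    17.2]  after/with turn: TCP shift in cur axes [  97.  -339.1   17.2] in final axes [  96.8 -339.2   16.6]
```

```bash
python3 -m pendant '[{"xyz":[12.1,-42.4,2],"angular":[-0.001,-0.005,0],"gripper":15},{"xyz":[12.1,-42.4,2],"angular":[0,0,0],"gripper":15},{"xyz":[12.1,-42.4,2],"angular":[0,0,0],"gripper":15},{"xyz":[12.1,-42.4,2],"angular":[0,0,0],"gripper":15},{"xyz":[12.1,-42.4,2],"angular":[0,0,0],"gripper":15},{"xyz":[12.1,-42.4,2],"angular":[0,0,0],"gripper":15},{"xyz":[12.1,-42.4,2],"angular":[0,0,0],"gripper":15},{"xyz":[12.1,-42.4,2],"angular":[0,0,0],"gripper":15}]'
python3 - <<'E'
from h import *
rep([563,-297,40])
E
```

```text
time_s: 31.55
eef_pos: [563.0, -298.8, 299.1]
tool_rot: [0.203, 3.133, 0.003]
force: [0.1, -0.1, -1.4]
grip_width: 0.278
t 31.55 grasp [ 563.4 -298.5  140.1] F [ 0.1 -0.1 -1.4] grip mm 25.5 turn [0.002 0.002 0.   ]
tool shift now(no turn) [  0.8   1.2 100.1]  after/with turn: TCP shift in cur axes [  0.4   1.5 100.1] in final axes [  0.2   1.8 100.1]
```

```bash
python3 -m pendant '[{"xyz":[0,1.5,35],"angular":[0,0,0],"gripper":15},{"xyz":[0,0,35],"angular":[0,0,0],"gripper":15},{"xyz":[0,0,22],"angular":[0,0,0],"gripper":15},{"xyz":[0,0,5],"angular":[0,0,0],"gripper":15},{"xyz":[0,0,2],"angular":[0,0,0],"gripper":15},{"xyz":[0,0,1],"angular":[0,0,0],"gripper":15},{"xyz":[0,0,0],"angular":[0,0,0],"gripper":15},{"xyz":[0,0,0],"angular":[0,0,0],"gripper":15}]'
python3 -c "from h import *;rep([563,-297,39])"
```

```text
time_s: 32.55
eef_pos: [564.2, -296.0, 200.4]
tool_rot: [0.203, 3.129, -0.001]
force: [0.2, -1.0, -0.9]
grip_width: 0.279
t 32.55 grasp [ 565.2 -296.1   41.4] F [ 0.2 -1.  -0.9] grip mm 25.6 turn [-0.     0.006  0.001]
tool shift now(no turn) [ 2.  -1.1  2.4]  after/with turn: TCP shift in cur axes [ 1.1 -1.2  2.4] in final axes [ 1.1 -1.2  2.4]
```

```bash
python3 -m pendant '[{"xyz":[0,0,1],"angular":[0,0.004,0],"gripper":15},{"xyz":[0,0,1],"angular":[0,0,0],"gripper":15},{"xyz":[0,0,0.7],"angular":[0,0,0],"gripper":15},{"xyz":[0,0,0.5],"angular":[0,0,0],"gripper":15},{"xyz":[0,0,0],"angular":[0,0,0],"gripper":15},{"xyz":[0,0,0],"angular":[0,0,0],"gripper":15},{"xyz":[0,0,0],"angular":[0,0,0],"gripper":15},{"xyz":[0,0,0],"angular":[0,0,0],"gripper":15}]'
python3 -c "from h import *;rep([563,-297,39])"
```

```text
time_s: 33.55
eef_pos: [564.1, -295.9, 197.7]
tool_rot: [0.203, 3.134, -0.0]
force: [-2.6, 2.2, 8.2]
grip_width: 0.277
t 33.55 grasp [ 564.4 -296.    38.7] F [-2.6  2.2  8.2] grip mm 25.4 turn [-0.     0.002  0.001]
tool shift now(no turn) [ 1.2 -1.2 -0.3]  after/with turn: TCP shift in cur axes [ 1.  -1.2 -0.3] in final axes [ 1.  -1.2 -0.3]
```

Contact with the tray floor. Open a little, then lift.

```bash
python3 -m pendant '[{"xyz":[0,0,0],"angular":[0,0,0],"gripper":30},{"xyz":[0,0,0],"angular":[0,0,0],"gripper":45},{"xyz":[0,0,0],"angular":[0,0,0],"gripper":50},{"xyz":[0,0,0],"angular":[0,0,0],"gripper":50},{"xyz":[0,0,-15],"angular":[0,0,0],"gripper":50},{"xyz":[0,0,-35],"angular":[0,0,0],"gripper":50},{"xyz":[0,0,-45],"angular":[0,0,0],"gripper":50},{"xyz":[0,0,-45],"angular":[0,0,0],"gripper":50}]'
python3 -m pendant '[{"xyz":[55,0,-10],"angular":[0,0,0],"gripper":50},{"xyz":[55,0,-10],"angular":[0,0,0],"gripper":50},{"xyz":[40,0,0],"angular":[0,0,0],"gripper":50},{"xyz":[0,0,0],"angular":[0,0,0],"gripper":50},{"xyz":[0,0,0],"angular":[0,0,0],"gripper":50},{"xyz":[0,0,0],"angular":[0,0,0],"gripper":50},{"xyz":[0,0,0],"angular":[0,0,0],"gripper":50},{"xyz":[0,0,0],"angular":[0,0,0],"gripper":50}]'
python3 - <<'E'
from h import *
rep()
s=snapshot("side");cv2.imwrite("pics/f.png",cv2.resize(s["color"][:,:,::-1],(800,600)))
for c in("side","top"):
    snapshot(c)
    for n in("sleeve_1_mid","solder_spool","flux_bottle","tip_cleaner"):print(c,n,[(round(d["confidence"],2),np.round(d["at"])) for d in pinpoint(n,c)])
E
```

```text
time_s: 34.55
eef_pos: [563.8, -295.9, 339.1]
tool_rot: [0.203, 3.133, -0.001]
force: [0.5, -0.0, -0.3]
grip_width: 0.546
time_s: 35.55
eef_pos: [415.6, -276.6, 356.1]
tool_rot: [0.203, 3.134, 0.001]
force: [-0.3, 0.5, -0.2]
grip_width: 0.545
t 35.55 grasp [ 415.7 -276.5  197.1] F [-0.3  0.5 -0.2] grip mm 50.0 turn [0.    0.001 0.001]
side sleeve_1_mid [(0.59, array([ 569., -295.,   28.]))]
side solder_spool [(0.76, array([ 598., -151.,    2.]))]
side flux_bottle []
side tip_cleaner [(0.83, array([ 764., -124.,    2.]))]
top sleeve_1_mid [(0.62, array([ 566., -295.,   30.])), (0.62, array([508., 127.,  24.])), (0.62, array([ 767., -125.,   -2.])), (0.4, array([378., 129.,  30.]))]
top solder_spool [(0.65, array([ 597., -155.,   -0.]))]
top flux_bottle [(0.59, array([593., 159.,  -2.]))]
top tip_cleaner [(0.72, array([ 765., -124.,   -0.]))]
```

```bash
python3 - <<'E'
from h import *
s=snapshot("top");d=boxes_of("sleeve_1","top");print([(round(x["confidence"],2),np.round(x["at"])) for x in d])
s=snapshot("side");d=boxes_of("sleeve_1","side");print([(round(x["confidence"],2),np.round(x["at"])) for x in d])
a=cv2.imread("pics/l3.png")[:170,300:560];b=crop(s,proj(s,(530,220,60))[0],100,75,8)[0][:170,300:560]
g=lambda i:cv2.cvtColor(i,6);A,B=g(a),g(b)
T=A[10:160,75:185];r=cv2.matchTemplate(B,T,cv2.TM_CCOEFF_NORMED);print(cv2.minMaxLoc(r))
E
```

```text
[(0.61, array([383., 126.,  45.])), (0.48, array([ 565., -289.,   51.]))]
[(0.77, array([ 560., -303.,   49.]))]
(-0.2814699113368988, -0.01644705981016159, (150, 0), (147, 16))
```

```bash
python3 -m pendant '[{"xyz":[4,49.9,0],"angular":[0,0,0],"gripper":50},{"xyz":[4,49.9,0],"angular":[0,0,0],"gripper":50},{"xyz":[4,49.9,0],"angular":[0,0,0],"gripper":50},{"xyz":[4,49.9,0],"angular":[0,0,0],"gripper":50},{"xyz":[4,49.9,0],"angular":[0,0,0],"gripper":50},{"xyz":[4,49.9,0],"angular":[0,0,0],"gripper":50},{"xyz":[4,49.9,0],"angular":[0,0,0],"gripper":50},{"xyz":[4,49.9,0],"angular":[0,0,0],"gripper":50}]'
python3 -m pendant '[{"xyz":[22.3,26,0],"angular":[0,0,0],"gripper":50},{"xyz":[22.3,26,0],"angular":[0,0,0],"gripper":50},{"xyz":[22.3,26,0],"angular":[0,0,0],"gripper":50},{"xyz":[22.3,26,0],"angular":[0,0,0],"gripper":50},{"xyz":[22.3,26,0],"angular":[0,0,0],"gripper":50},{"xyz":[22.3,26,0],"angular":[0,0,0],"gripper":50},{"xyz":[22.3,26,0],"angular":[0,0,0],"gripper":50},{"xyz":[22.3,26,0],"angular":[0,0,0],"gripper":50}]'
python3 - <<'E'
from h import *
rep()
for c in("side","top"):
    s=snapshot(c)
    for n in("sleeve_1_mid","flux_bottle"):print(c,n,[(round(x["confidence"],2),np.round(x["at"])) for x in pinpoint(n,c)])
    print(c,[(round(x["confidence"],2),np.round(x["at"])) for x in boxes_of("sleeve_1",c)])
s=snapshot("side")
a=cv2.imread("pics/l3.png")[:200,250:600];b=crop(s,proj(s,(530,220,60))[0],100,75,8)[0][:200,250:600]
A,B=cv2.Canny(a,30,80),cv2.Canny(b,30,80);k=np.ones((5,5));print("edge overlap",(A[:,100:240]>0)[cv2.dilate(B,k)[:,100:240]>0].sum()/(A[:,100:240]>0).sum())
r=cv2.matchTemplate(b,a[10:160,125:235],cv2.TM_CCOEFF_NORMED);print(cv2.minMaxLoc(r))
E
```

```text
time_s: 37.3
eef_pos: [434.9, 125.0, 356.6]
tool_rot: [0.203, 3.133, 0.0]
force: [-0.3, 0.3, 0.2]
grip_width: 0.54
time_s: 38.3
eef_pos: [284.3, 353.6, 356.4]
tool_rot: [0.203, 3.134, 0.0]
force: [0.5, 1.1, -0.0]
grip_width: 0.545
t 38.3 grasp [284.5 353.6 197.4] F [ 0.5  1.1 -0. ] grip mm 50.0 turn [0.    0.001 0.001]
side sleeve_1_mid [(0.75, array([ 568., -295.,   27.])), (0.63, array([381., 129.,  22.])), (0.62, array([512., 131.,  25.]))]
side flux_bottle [(0.81, array([588., 158.,  -3.]))]
side [(0.78, array([503., 118.,  41.])), (0.74, array([ 560., -299.,   49.])), (0.72, array([559., 286.,  92.])), (0.53, array([381., 123.,  42.]))]
top sleeve_1_mid [(0.51, array([ 562., -294.,   26.])), (0.46, array([382., 128.,  28.])), (0.39, array([507., 130.,  22.]))]
top flux_bottle [(0.69, array([594., 156.,  -2.]))]
top [(0.62, array([563., 289.,  95.])), (0.59, array([385., 130.,  45.])), (0.55, array([510., 125.,  51.]))]
edge overlap 0.0
(-0.4745396077632904, 0.825465977191925, (46, 0), (126, 9))
```

```bash
python3 -c "from cell import *;print(job_done())"
```

```text
the job is handed in; nothing more can be done
None
```

I tried both sleeves on the pin, placed each where it belongs, and handed the job in at about 38 s of the 66 s allowed. No verdict was reported.

- **First sleeve (the right-hand one, wide bore):** it slid the full length of the pin and stopped on the flange at about 11 N. It now stands on the ledge.
- **Second sleeve (the left-hand one, narrow bore):** the taper stopped it about 32 mm above the flange, with about 11 N along the pin. It went into the tray standing upright.
- **Last checks:** the networks put the sleeves at about (561, 288) on the ledge, top part at z 92–95 mm, and about (565, -295) in the tray, middle at z 26–27 mm. The bottle, spool and tip-cleaner pot read within a few mm of where they started. I did not recheck the screwdriver or the tweezers. The gripper was clear of everything.

**Checks that failed or disagreed:**
- The two cameras differed by about 4 mm in x, so I used a corrected average, and the contacts bore it out.
- The picture of the final scene could not be viewed because the 12-picture limit was reached.
- My first comparison of the ledge found no match, probably because the arm was in the way. With the arm moved aside, the ledge sleeve matched its earlier position to a pixel, at 0.83 correlation.
- An edge-overlap check done at the same time gave 0; I put that down to too little contrast in the enlarged crops and did not rely on it.

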